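Unhook the rinse basket from the drip stand and set it in the tank

ROBOT

A 6-joint arm with a two-finger parallel gripper is mounted at the origin on the work surface. World frame = base frame: x ahead of the robot, y to its left, z up, the work surface at z = 0. Lengths are in m, angles in rad, forces in N, time in s.
With the tool pointing down it reaches from about 0.275 to 0.75 m from the base axis. Payload 10.2 kg.
Tool frame: the origin (TCP) lies on the mounting face of the last link; the fingertips stand 166 mm ahead of it and the grasp point (between the pads) lies 147 mm ahead of it; x points along the fingers, y is the direction in which the jaws open and shut, and the axes are right-handed (so a half turn about x gives the same grasp; the last joint's range is limited). The gripper opens to 88 mm and grips with 3 to 60 N. Pads are 18 mm wide; open, the fingers measure 123 mm over their backs; the gripper's body (75 mm by 187 mm) begins 45 mm behind the grasp point.
Start: joints at [-1.385, 0.313, 1.498, -0, 1.331, -0.223], TCP at [0.209, -0.482, 0.405] pointing down, gripper open.
Joint ranges: [-2.94, 2.94], [-0.97, 2.17], [0.19, 2.56], [-1.23, 4.37], [0.02, 3.11], [-2.88, 2.88]. Speed limits (rad/s): [2.39, 2.39, 3.01, 3.14, 3.14, 3.14].

INTERFACE

Orientations are given as a rotation vector (axis times angle).
In Python, from cell import r gives the robot as it stands.
- The arm moves only by the tool apply_moves, never from a script. Its argument "motion" is one flat list of numbers, 6 for each row, row after row: the shift along the tool's x, y, z in mm, then the turn, a rotation vector about the tool's x, y, z in degrees. In form: [tx, ty, tz, wx, wy, wz, tx, ty, tz, wx, wy, wz, ...]. A call has 1 to 8 rows; each row shifts and turns the commanded pose from where the row before left it, along the tool's axes as they then stand; what a row does not reach is not made up. A row lasts 1/10 s, in which the tool goes at most 50 mm and 8.59 degrees, less where a joint would pass 70% of its speed; a pose out of reach is approached as far as the arm can. A call is refused whole if a number of a shift passes 50 or a number of a turn 8.59, either way. A call with a gripper value outside its range is refused whole. "jaw" is the gripper's target within -1 to 1 (shut at 1, half-way at 0, fully open at -1), set as the call begins (left out, the last holds). The fingers move at their own pace and stop on an object; "newtons" is the grip in N (left out, the last holds). Time passes only in rows, so rows that do not move let the fingers close. It gives the time, the measured TCP pose, the force and the opening at its end, in the units of the state.
- r.get_state(): the state, without advancing time (a new reading comes with each control period).
- r.camera(name): name is "scene" or "top" or "wrist"; returns (picture, depth): 400x640x3 uint8, red, green, blue; 400x640 float32, m along the optical axis (not along the pixel's ray), 0 where there is no reading.
- r.camera_params(name): a dict with "vfov" (degrees; the focal length in pixels is half the picture's height over the tangent of half this angle, whatever the lens; pixels are square), "cx", "cy" (the principal point, pixels), "k1" (the pictures are not rectified: a ray, as slopes to the right and down, at radius r is drawn at 1 + k1 r^2 times it, then the intrinsics apply), "eye" and "rotation" of the camera in the world. Camera axes: x right, y up, looking along -z (the intrinsics and any distortion apply to the point x, -y, -z); pixel columns grow to the right and rows downward; lengths in m; the calibration is good to about 2 mm. A picture is of the moment at which its call begins: read the wrist's pose just before it. camera_params takes no time and is no camera call; for the wrist camera it gives the pose at the moment of the call.
- r.sign_off(): hands the job in, once; it reports no verdict.
Trained networks look in the newest picture that a camera, given by its name, has taken for a name from the list of things; names that differ only in an ending like _2 or _b are one class to them, and where a whole thing is asked for, a point or a joint stands for the part that bears it (a point fixed in the world has none). Each returns a list of dicts, best first, with "score" (0 to 1); they miss things now and then, are a little off and sometimes report something else, mostly with a low value. They report only what shows in the picture. A call takes as long as a camera call.
- r.boxes_of(name, camera): "rect" ([left, top, right, bottom] in pixels, round what is visible of it).
- r.masks_of(name, camera): "mask" (400x640 bool, what is visible of it) and "rect" ([left, top, right, bottom] in pixels, round what is visible of it).
- r.spot_point(name, camera): "location" ([column, row] in pixels: a listed point, or the origin of a listed thing).
The state is a dict: "time": time; "joint_pos": joint angles; "joint_velocities": joint speeds; "tau": joint torques, N m; "ee_pos": TCP position; "ee_rot": TCP orientation; "contact_force": force on the tool from outside, world axes, zero at the start; "torque": the same for the moment, N m; "gripper_width": finger opening in m.
Only numpy, scipy, OpenCV 4.12 (cv2) and the standard library are available. Lean on these libraries where they do the work, as an engineer would, in place of code of your own. Each camera call takes 0.05 s, during which the arm holds its last target. There are 200 camera calls.

TASK

Take the white rinse basket off the drip stand: lift it by its loop handle up along the leaning prong, following the prong by feel so that it never binds hard and the basket stays level, until it is past the tip, and only then draw it away. Lower it gently into the steel rinse tank so that it stands flat on the tank's floor, and let go. Leave the bottle, beaker and wafer box where they are.

Things in the scene. Friction and masses are not known exactly. Their poses are not given: they have to be found in the camera images.
- basket_grip (a point): Centre of the grip bar, the top of the loop handle of the white plastic rinse basket (0.3 to 0.6 kg). The bar is 14 mm thick along the basket's x, 84 mm long along its y, 24 mm high; grip it from above across its 14 mm. Axes are the basket's, z up. Two uprights (12 x 8 mm, 38 mm either side along y) carry it, leaving the loop open along x.
- basket_eye (a point): Middle of the underside of the loop's cross plate, 95 mm below basket_grip. The plate is 6 mm thick, 36 mm along x, joins the two uprights and has a 15 mm round hole here, through which the stand's prong stands up. Below the plate the loop is open, 68 mm wide, down to the basket's rim 98 mm lower.
- basket_foot (a point): Centre of the basket's underside, 225 mm below basket_grip. The basket proper is an open box 90 mm (x) by 76 mm (y), 32 mm high, with coupons fixed inside.
- basket: The whole basket; origin at basket_foot, axes as for basket_grip. It hangs upright with the cross plate on the stand's arm, its x within 0.12 rad of the stand's x.
- hook_seat (a point): Foot of the steel drip stand's upturned prong, on the top face of its level arm, 150 mm above the table. Axes are the stand's: the arm (14 mm wide, 12 mm high) runs along +x to the post 105 mm away and ends 8 mm to the -x side, so the basket is drawn off along -x. The prong is a rigid 10 mm round rod with a round tip, 60 mm long: see stand for its lean.
- stand: The drip stand, fixed; origin on the table under hook_seat, same axes; base 130 x 90 x 12 mm on its +x side. Its straight prong leans 17 degrees from vertical in an unknown, unmeasured direction, different each time: the tip is about 58 mm above its foot and 16 mm to some side. The hole has 2.5 mm to spare around it, so a straight vertical lift binds hard.
- tank_in (a point): Centre of the inner floor (5 mm above the table) of the fixed, empty stainless rinse tank: inside 100 mm (x) by 86 mm (y), walls 4 mm thick, rim 45 mm above the table. Axes are the tank's. The basket goes in with its x along the tank's x (either way round), with 5 mm to spare on each side.
- tank: The rinse tank; origin on the table under its centre, same axes. A capped drain stub sticks out of its +x side.
- wash_bottle: Bystander: white closed bottle, 60 mm across, 150 mm high; origin at the centre of its underside.
- beaker: Bystander: glass beaker, 66 mm across, 75 mm high; origin at the centre of its underside.
- wafer_box: Bystander: flat round grey wafer box, 80 mm across, 22 mm high; origin at the centre of its underside.

How it is judged:
On the way, in this order (a step that is already met when the one before it is completed fails the run):
1. the basket is lifted along the prong, past its tip (z of basket_grip in the frame of hook_seat above 0.148 m and horizontal distance between basket_grip and hook_seat below 0.04 m), for 0.02 s.
2. the basket is drawn away from the hook (horizontal distance between basket_grip and hook_seat above 0.06 m and contact force between basket and stand below 0.1 N), for 0.1 s.
At the end, for the whole second after the job is handed in: The basket stands upright (within 0.05 rad) flat on the tank's floor (underside within 4 mm of it), inside the walls (centre within 9 mm of the tank's along each axis, turned at most 0.15 rad), at rest and released (x of basket_foot in the frame of tank_in between -0.009 and 0.009 m and y of basket_foot in the frame of tank_in between -0.009 and 0.009 m and z of basket_foot in the frame of tank_in between -0.004 and 0.004 m and angle between basket_foot's own z axis and vertical below 0.05 rad and angle between the x axis of basket_foot and the x axis of tank_in, either way round below 0.15 rad and linear speed of basket below 0.02 m/s and contact force between basket and tank above 1 N); the robot touches nothing.
It fails at once if the basket binds on the stand with more than 15 N (contact force between basket and stand above 15 N).
It fails at once if the basket is tilted by more than 0.12 rad (7 degrees) (angle between basket_foot's own z axis and vertical above 0.12 rad).
It fails at once if the basket is slammed or pressed into the tank with more than 60 N (contact force between basket and tank above 60 N).
It fails at once if the basket is dropped: it falls freely, out of the fingers, faster than 0.35 m/s (more than about 6 mm) (contact force between basket and the fingers below 0.05 N and linear speed of basket above 0.35 m/s).
It fails at once if a bystander is moved by more than 15 mm or tipped (distance of any of wash_bottle, beaker, wafer_box from where it was at the start of the episode above 0.015 m or angle between any of wash_bottle, beaker, wafer_box's own z axis and vertical above 0.2 rad).
It also fails if it takes over 64 s, if anything falls off the work surface, if the arm or the gripper's body presses on something with over 40 N, if the wrist force passes 120 N, or if a joint passes its speed limit or range.

## Working session

There is one attempt and no reset: what is moved stays moved. The work goes in short steps, Python scripts to look and compute and a tool call to move; the robot and the scene stay as the last step left them, time stands still between calls to the robot, and variables do not carry over. Pictures are saved under pics/ and viewed, about 8 in all and at most 12, crops included, and the job is handed in when it is done.

Besides the shell and the picture viewer there is one more tool, called after "Emit:" as name(argument=value, ...) on one line, values as JSON. apply_moves: Moves the arm, as the interface text tells. Its arguments: {"type":"object","properties":{"motion":{"type":"array","items":{"type":"number"}},"jaw":{"type":"number"},"newtons":{"type":"number"}},"required":["motion"]}

```bash
mkdir -p pics; cat > h.py <<'E'
import numpy as np, cv2
from cell import r
from scipy.spatial.transform import Rotation as R
def cam(n):
    p=r.camera_params(n); a,d=r.camera(n); return a,d,p
def unproj(p,uv,d):
    uv=np.atleast_2d(uv).astype(float); f=200/np.tan(np.radians(p['vfov'])/2)
    s=(uv-[p['cx'],p['cy']])/f; q=s.copy()
    for _ in range(20): q=s/(1+p['k1']*(q**2).sum(1,keepdims=True))
    d=np.atleast_1d(d)[:,None]
    c=np.hstack([q[:,:1]*d,-q[:,1:]*d,-d])
    return c@np.array(p['rotation']).reshape(3,3).T+np.array(p['eye'])
def proj(p,X):
    c=(np.atleast_2d(X)-np.array(p['eye']))@np.array(p['rotation']).reshape(3,3)
    f=200/np.tan(np.radians(p['vfov'])/2)
    s=np.c_[c[:,0],-c[:,1]]/-c[:,2:]
    return s*(1+p['k1']*(s**2).sum(1,keepdims=True))*f+[p['cx'],p['cy']]
def save(n,a): cv2.imwrite('pics/'+n+'.png',a[...,::-1])
E
python3 - <<'E'
from h import *
print(r.get_state())
ims=[]
for n in ['scene','top']:
    a,d,p=cam(n); ims.append(a); np.savez('/tmp/'+n,a=a,d=d); print(n,p)
    for t in ['basket_grip','basket_eye','basket_foot','hook_seat','stand','tank_in','tank','wash_bottle','beaker','wafer_box']:
        l=r.spot_point(t,n)
        for o in l[:2]:
            u=np.array(o['location']); i=np.clip(u.round().astype(int),0,[639,399]); 
            print(t,round(o['score'],2),u.round(1),unproj(p,u,d[i[1],i[0]]).round(4))
save('both',cv2.resize(np.vstack(ims),(480,600)) if 0 else np.vstack([cv2.resize(i,(480,300)) for i in ims]))
E
```

```text
{'time': 0.0, 'joint_pos': array([-1.38543124e+00,  3.13440969e-01,  1.49842631e+00, -1.64472627e-07,
        1.33100201e+00, -2.23406384e-01]), 'joint_velocities': array([-0.00103458, -0.00028348,  0.00143172, -0.00024117,  0.00027862,
       -0.00050225]), 'tau': array([-5.37518463e-04, -4.02211404e+01, -2.52269500e+01,  6.93738833e-02,
        3.52671370e-02, -9.63958087e-05]), 'ee_pos': array([ 0.20865683, -0.48171328,  0.40416961]), 'ee_rot': array([ 1.9969725 ,  0.41522911, -1.9969233 ]), 'contact_force': array([ 0.43450874, -0.16047578,  0.68415321]), 'torque': array([-0.01806343, -0.04813907,  0.01219368]), 'gripper_width': 0.08821962065744104}
scene {'vfov': 57.54927542969738, 'cx': 315.40456785822596, 'cy': 207.37154798219183, 'k1': -0.05945982820916749, 'eye': array([ 0.87764536, -0.36722853,  0.70671765]), 'rotation': array([0.6889803 , 0.25229291, 0.61905989])}Traceback (most recent call last):
  File "<stdin>", line 10, in <module>
  File "h.py", line 12, in unproj
    return c@np.array(p['rotation']).reshape(3,3).T+np.array(p['eye'])
             ~~~~~~~~~~~~~~~~~~~~~~~~~~~~~~~^^^^^
ValueError: cannot reshape array of size 3 into shape (3,3)
```

```bash
sed -i "s/np.array(p\['rotation'\]).reshape(3,3)/R.from_rotvec(p['rotation']).as_matrix()/" h.py
python3 - <<'E'
from h import *
ims=[]
for n in ['scene','top']:
    a,d,p=cam(n); ims.append(a); np.savez('/tmp/'+n,a=a,d=d); print(n,p['eye'])
    for t in ['basket_grip','basket_eye','basket_foot','hook_seat','stand','tank_in','tank','wash_bottle','beaker','wafer_box']:
        l=r.spot_point(t,n)
        for o in l[:2]:
            u=np.array(o['location']); i=np.clip(u.round().astype(int),0,[639,399]); 
            print(t,round(o['score'],2),u.round(1),unproj(p,u,d[i[1],i[0]]).round(4))
save('both',np.vstack([cv2.resize(i,(480,300)) for i in ims]))
E
```

```text
scene [ 0.87764536 -0.36722853  0.70671765]
basket_grip 0.6 [246.5 249.2] [[ 0.596  -0.1852  0.2534]]
basket_eye 0.83 [253.5 279.7] [[ 0.5921 -0.1858  0.1594]]
basket_foot 0.98 [264.5 312.2] [[ 0.5917 -0.1821  0.0258]]
hook_seat 0.7 [253.2 282.8] [[ 0.5946 -0.1897  0.1568]]
stand 0.44 [266.9 311.5] [[ 0.6048 -0.185   0.0505]]
tank_in 0.8 [347.5 202.8] [[0.5484 0.178  0.0034]]
tank 0.82 [352.3 206. ] [[0.5651 0.1753 0.0045]]
wash_bottle 0.67 [359.7 286.7] [[ 0.7209 -0.0377  0.0613]]
beaker 0.81 [316.4 263.3] [[ 0.6173 -0.0436  0.057 ]]
wafer_box 0.88 [271.7 224.3] [[ 0.45   -0.0034  0.0224]]
wafer_box 0.6 [348.9 202.8] [[0.5525 0.1782 0.006 ]]
top [0.47417138 0.01698048 1.3024368 ]
basket_grip 0.89 [393.  192.6] [[ 0.5884 -0.1797  0.2601]]
basket_eye 0.59 [385.8 199.2] [[ 0.5858 -0.184   0.148 ]]
basket_eye 0.29 [377.1 199.4] [[ 0.5843 -0.1623  0.1601]]
basket_foot 0.7 [377.8 199.8] [[ 0.5838 -0.1645  0.1559]]
hook_seat 0.95 [384.  198.6] [[ 0.5865 -0.1788  0.1546]]
stand 0.68 [375.1 204.1] [[ 0.5746 -0.159   0.1504]]
tank_in 0.81 [237.  216.9] [[0.5571 0.1678 0.0076]]
tank 0.97 [240.  218.5] [[0.5532 0.1606 0.0049]]
wash_bottle 0.93 [310.3 157.5] [[ 0.6894 -0.015   0.1057]]
beaker 0.63 [310.4 200.9] [[ 0.5964 -0.0169  0.0059]]
wafer_box 0.62 [298.2 264.3] [[0.4379 0.0151 0.0241]]
```

View pics/both.png

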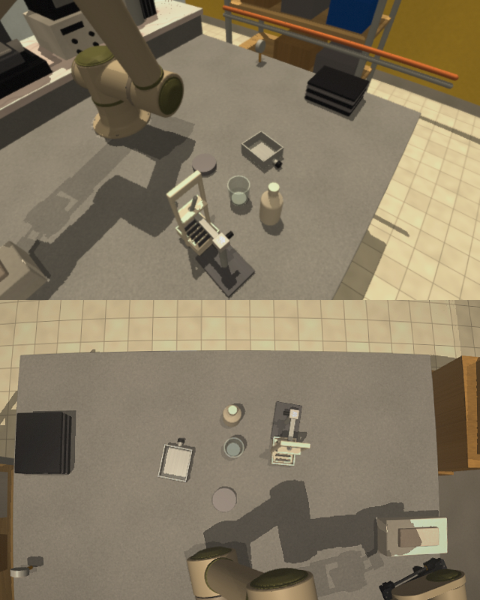

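```bash
cat > seg.py <<'E'
from h import *
def cloud(n,d=None):
    p=r.camera_params(n); d=np.load(f'/tmp/{n}.npz')['d'] if d is None else d
    v,u=np.mgrid[:400,:640]; P=unproj(p,np.c_[u.ravel(),v.ravel()],d.ravel()); return P[d.ravel()>0]
def box(P,c,w): return P[(np.abs(P-np.array(c))<np.array(w)).all(1)]
def rect(P): return cv2.minAreaRect(np.float32(P[:,:2]*1000))
E
python3 - <<'E'
from seg import *
for n in ['top','scene']:
    P=cloud(n)
    B=box(P,[.59,-.185,.26],[.06,.08,.012]); print(n,'bar',len(B),B.mean(0),rect(B),np.percentile(B[:,2],[5,50,95]))
    T=box(P,[.555,.17,.04],[.1,.1,.012]); print('rim',len(T),rect(T),np.percentile(T[:,2],[5,50,95]))
    A=box(P,[.66,-.18,.15],[.035,.03,.03]); print('arm',len(A),rect(A) ,np.median(A,0))
    Q=box(P,[.68,-.18,.19],[.07,.06,.1]); print('post',len(Q),Q[Q[:,2]>.12].mean(0) )
p=r.camera_params('wrist'); s=r.get_state()
Rt=R.from_rotvec(s['ee_rot']); print('cam in tool',Rt.inv().apply(p['eye']-s['ee_pos']), (Rt.inv()*R.from_rotvec(p['rotation'])).as_matrix().round(3),p['vfov'])
print(Rt.as_matrix().round(3))
a=np.load('/tmp/scene.npz')['a'][220:390,190:370]; b=np.load('/tmp/top.npz')['a'][120:250,190:430]
save('crop',np.vstack([cv2.resize(a,(480,453*480//480),interpolation=3)[:340],cv2.resize(b,(480,260),interpolation=3)]))
E
```

```text
top bar 274 [ 0.5886857  -0.1815308   0.25621903] ((589.0323486328125, -181.9721221923828), (82.21583557128906, 14.31930923461914), 84.84661102294922) [0.25266657 0.2560745  0.26008993]
rim 353 ((568.4818725585938, 170.29656982421875), (95.99491882324219, 133.9862060546875), 78.1230697631836) [0.03016728 0.04326878 0.04835564]
arm 272 ((663.4602661132812, -194.113037109375), (71.36853790283203, 42.07236862182617), 12.043462753295898) [ 0.67071416 -0.19171097  0.15069624]
post 421 [ 0.66991266 -0.19135818  0.15123079]
scene bar 556 [ 0.59146381 -0.18403026  0.25529274] ((589.8750610351562, -181.82781982421875), (83.65545654296875, 14.774876594543457), 83.9316635131836) [0.24910821 0.25627835 0.2581935 ]
rim 657 ((566.0245361328125, 171.77896118164062), (96.1092529296875, 131.7926483154297), 78.84190368652344) [0.02946163 0.04002486 0.04651087]
arm 450 ((660.1317138671875, -188.068603515625), (69.65583038330078, 44.346336364746094), 0.671840488910675) [ 0.6670651  -0.19366592  0.15124704]
post 906 [ 0.6735496  -0.19400086  0.15108043]
cam in tool [ 0.02077326  0.00063481 -0.07344054] [[-0.001  0.286 -0.958]
 [ 1.    -0.    -0.001]
 [-0.    -0.958 -0.286]] 66.34805302709664
[[ 0.     0.397 -0.918]
 [ 0.    -0.918 -0.397]
 [-1.    -0.    -0.   ]]
```

View pics/crop.png

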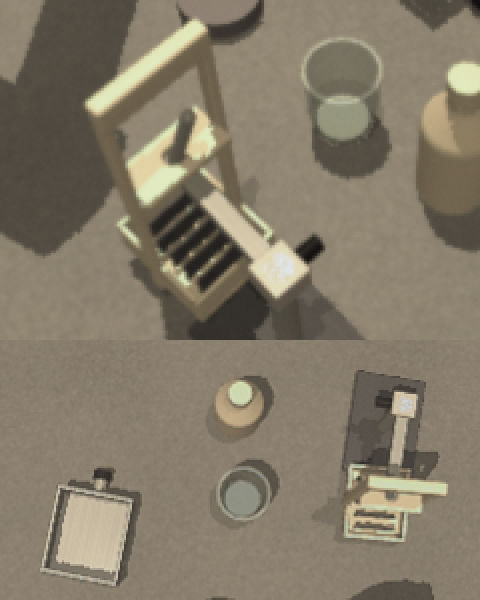

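```bash
cat >> seg.py <<'E'
def down(psi):
    c,s=np.cos(psi),np.sin(psi); return R.from_matrix(np.array([[0,0,-1],[c,s,0],[s,-c,0]]).T)
def plan(pos,psi,n,s=None):
    s=s or r.get_state(); R0=R.from_rotvec(s['ee_rot']); w=(R0.inv()*down(psi)).as_rotvec()/n
    M=sum((R0*R.from_rotvec(w*k)).as_matrix() for k in range(n)); t=np.linalg.solve(M,np.array(pos)-s['ee_pos'])
    print(n,'x',(t*1000).round(2),np.degrees(w).round(3))
E
python3 - <<'E'
from seg import *
plan([.457,-.255,.40],np.radians(-5.5),10)
P=cloud('top')
T=box(P,[.545,.172,.042],[.1,.1,.008]); 
# drop stub: along tank x axis
ax=np.array([np.cos(np.radians(-11.5)),np.sin(np.radians(-11.5))])
for n in ['top','scene']:
    P=cloud(n); T=box(P,[.552,.175,.043],[.1,.1,.006]); x=T[:,:2]@ax; y=T[:,:2]@[-ax[1],ax[0]]
    print(n,np.histogram(x,bins=np.arange(.44,.62,.005)),np.histogram(y,bins=np.arange(.2,.36,.005)))
    from itertools import product
E
```

```text
10 x [  0.47   5.22 -34.87] [-6.108 -0.    -0.   ]
top (array([ 0,  0,  0, 56, 15,  9,  8,  8, 10,  8,  7,  8,  8, 10,  8,  7,  7,
        8,  7,  8,  8,  8,  9, 39, 34,  0,  0,  0,  0,  0,  0,  0,  0,  0,
        0]), array([0.44 , 0.445, 0.45 , 0.455, 0.46 , 0.465, 0.47 , 0.475, 0.48 ,
       0.485, 0.49 , 0.495, 0.5  , 0.505, 0.51 , 0.515, 0.52 , 0.525,
       0.53 , 0.535, 0.54 , 0.545, 0.55 , 0.555, 0.56 , 0.565, 0.57 ,
       0.575, 0.58 , 0.585, 0.59 , 0.595, 0.6  , 0.605, 0.61 , 0.615])) (array([ 0,  0,  0,  0,  0,  0, 49, 33,  7,  5,  9,  8,  7,  8,  4,  8,  7,
        6,  8,  6,  8,  7,  5,  9, 45, 51,  0,  0,  0,  0,  0]), array([0.2  , 0.205, 0.21 , 0.215, 0.22 , 0.225, 0.23 , 0.235, 0.24 ,
       0.245, 0.25 , 0.255, 0.26 , 0.265, 0.27 , 0.275, 0.28 , 0.285,
       0.29 , 0.295, 0.3  , 0.305, 0.31 , 0.315, 0.32 , 0.325, 0.33 ,
       0.335, 0.34 , 0.345, 0.35 , 0.355]))
scene (array([ 0,  0,  3, 89, 11, 10, 10, 13, 10, 12, 11, 12, 10, 10, 11,  9,  8,
       13, 12, 11, 11, 12, 14, 21, 83,  0,  0,  0,  0,  0,  0,  0,  0,  0,
        0]), array([0.44 , 0.445, 0.45 , 0.455, 0.46 , 0.465, 0.47 , 0.475, 0.48 ,
       0.485, 0.49 , 0.495, 0.5  , 0.505, 0.51 , 0.515, 0.52 , 0.525,
       0.53 , 0.535, 0.54 , 0.545, 0.55 , 0.555, 0.56 , 0.565, 0.57 ,
       0.575, 0.58 , 0.585, 0.59 , 0.595, 0.6  , 0.605, 0.61 , 0.615])) (array([ 0,  0,  0,  0,  0,  0, 62, 58, 10, 13, 12, 10, 10, 13, 11,  8, 10,
       11,  8,  8, 13,  9, 10, 11, 60, 59,  0,  0,  0,  0,  0]), array([0.2  , 0.205, 0.21 , 0.215, 0.22 , 0.225, 0.23 , 0.235, 0.24 ,
       0.245, 0.25 , 0.255, 0.26 , 0.265, 0.27 , 0.275, 0.28 , 0.285,
       0.29 , 0.295, 0.3  , 0.305, 0.31 , 0.315, 0.32 , 0.325, 0.33 ,
       0.335, 0.34 , 0.345, 0.35 , 0.355]))
```

Emit:
apply_moves(motion=[0.4,5.2,-34.9,-6.1,0,0,0.4,5.2,-34.9,-6.1,0,0,0.4,5.2,-34.9,-6.1,0,0,0.4,5.2,-34.9,-6.1,0,0,0.4,5.2,-34.9,-6.1,0,0,0.4,5.2,-34.9,-6.1,0,0,0.4,5.2,-34.9,-6.1,0,0,0.4,5.2,-34.9,-6.1,0,0], jaw=-1)

```text
time: 2.0
ee_pos: [0.4304, -0.3185, 0.4014]
ee_rot: [1.431, 1.049, -1.431]
contact_force: [0.1, -1.0, -0.3]
gripper_width: 0.0882
```

Emit:
apply_moves(motion=[0.4,5.2,-34.9,-6.1,0,0,0.4,5.2,-34.9,-6.1,0,0,0,0,0,0,0,0,0,0,0,0,0,0])

```text
time: 2.4
ee_pos: [0.4573, -0.2547, 0.4008]
ee_rot: [1.28, 1.161, -1.281]
contact_force: [-0.2, -0.9, 0.0]
gripper_width: 0.088
```

```bash
python3 - <<'E'
from seg import *
s=r.get_state(); print(s['time'],s['ee_pos'],R.from_rotvec(s['ee_rot']).as_matrix().round(3).tolist(),s['contact_force'])
for n in ['top','scene']:
    T=box(cloud(n),[.552,.175,.043],[.1,.1,.006]); print('rim',rect(T))
a,d,p=cam('wrist'); np.savez('/tmp/wrist1',a=a,d=d,eye=p['eye'],rot=p['rotation'])
P=cloud('wrist',d); B=box(P,[.59,-.182,.26],[.06,.08,.012]); print('bar',len(B),rect(B),np.percentile(B[:,2],[5,50,95]))
u=proj(p,[[.589,-.182,.15]])[0]; print(u)
u=u.round().astype(int); x0=max(0,min(u[0]-100,440)); y0=max(0,min(u[1]-90,250)); print(x0,y0)
save('w1',np.vstack([cv2.resize(a,(480,300)),cv2.resize(a[y0:y0+125,x0:x0+200],(480,300),interpolation=3)]))
for h in np.arange(.16,.215,.006):
    Q=box(P,[.589,-.182,h],[.03,.03,.003]); print(h.round(3),len(Q),Q.mean(0).round(4) if len(Q) else'', Q.std(0).round(4) if len(Q) else '')
E
```

```text
2.4 [ 0.45733706 -0.25468789  0.40083165] [[0.0, 0.995, -0.097], [-0.0, -0.097, -0.995], [-1.0, 0.0, 0.0]] [-0.21380765 -0.87903831  0.02037105]
rim ((555.0541381835938, 173.2499237060547), (95.88219451904297, 106.38055419921875), 78.20362091064453)
rim ((554.9468994140625, 173.96397399902344), (96.1092529296875, 109.21049499511719), 78.84190368652344)
bar 7037 ((586.57666015625, -188.50697326660156), (72.32648468017578, 16.650634765625), 85.86376190185547) [0.24898638 0.25527868 0.25691686]
[491.60893851  90.0730811 ]
392 0
0.16 127 [ 0.5874 -0.1825  0.1598] [0.0033 0.0051 0.0018]
0.166 111 [ 0.5892 -0.1809  0.166 ] [0.0014 0.0029 0.0018]
0.172 113 [ 0.5905 -0.18    0.1721] [0.0015 0.0029 0.0017]
0.178 139 [ 0.592  -0.1792  0.178 ] [0.0015 0.003  0.0017]
0.184 156 [ 0.5935 -0.178   0.184 ] [0.0014 0.0028 0.0018]
0.19 158 [ 0.5952 -0.1769  0.1901] [0.0015 0.0028 0.0017]
0.196 185 [ 0.5967 -0.1759  0.1962] [0.0015 0.0029 0.0018]
0.202 224 [ 0.5987 -0.1746  0.2025] [0.0019 0.0029 0.0017]
0.208 142 [ 0.6011 -0.1743  0.2061] [0.0018 0.002  0.0007]
0.214 0
```

View pics/w1.png

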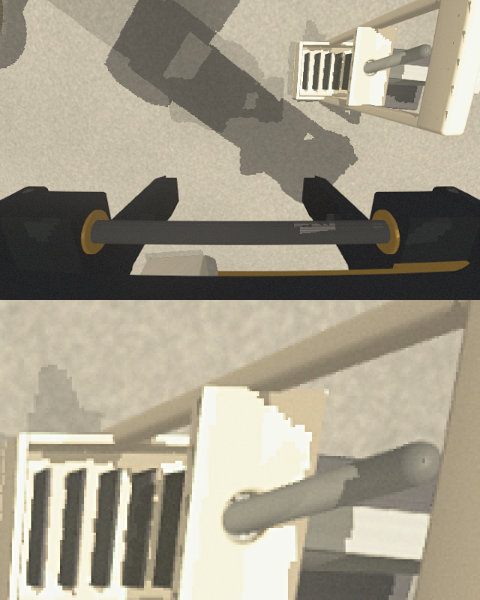

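Emit:
apply_moves(motion=[-30,0,0,0,0,0,-29,0,0,0,0,0,0,31.1,-21.4,0,0,0,0,31.1,-21.4,0,0,0,0,31.1,-21.4,0,0,0,0,31.1,-21.4,0,0,0,0,0,0,0,0,0,0,0,0,0,0,0])

```text
time: 3.25
ee_pos: [0.5894, -0.1827, 0.4591]
ee_rot: [1.281, 1.162, -1.282]
contact_force: [-0.6, -0.0, -0.5]
gripper_width: 0.0879
```

```bash
python3 - <<'E'
from seg import *
s=r.get_state(); print(s['time'],s['ee_pos'],s['contact_force'],s['torque'],s['joint_pos'])
a,d,p=cam('wrist'); P=cloud('wrist',d); B=box(P,[.589,-.182,.256],[.04,.07,.006]); print('bar',len(B),rect(B),B.min(0),B.max(0))
G=B[np.abs(B[:,2]-.257)<.003]; print(rect(G))
psi=np.arctan2(*R.from_rotvec(s['ee_rot']).as_matrix()[[1,0],1]); print(np.degrees(psi))
plan([.5895,-.182,.393],np.radians(-5.3),5)
E
```

```text
3.25 [ 0.58941412 -0.18273191  0.45905405] [-0.55792232 -0.04035889 -0.54143713] [-0.08054129 -0.04552126  0.00866988] [-4.90171867e-01  4.97292341e-01  1.09141077e+00 -3.99031407e-04
  1.55382141e+00 -3.91529128e-01]
bar 2636 ((588.370361328125, -182.093017578125), (83.47834777832031, 14.014078140258789), 84.34989166259766) [ 0.57793479 -0.2240123   0.25007678] [ 0.59881205 -0.14036798  0.2585689 ]
((588.3490600585938, -182.19091796875), (83.27688598632812, 13.907364845275879), 84.39325714111328)
-5.6514142966254095
5 x [13.29  0.1  -0.21] [-0.077  0.002  0.007]
```

Emit:
apply_moves(motion=[13.2,-0.2,-0.12,0,0,0,13.2,-0.2,-0.12,0,0,0,13.2,-0.2,-0.12,0,0,0,13.2,-0.2,-0.12,0,0,0,13.2,-0.2,-0.12,0,0,0,0,0,0,0,0,0,0,0,0,0,0,0])

```text
time: 4.0
ee_pos: [0.5879, -0.1819, 0.3945]
ee_rot: [1.282, 1.16, -1.281]
contact_force: [0.7, 0.4, 1.0]
gripper_width: 0.088
```

Emit:
apply_moves(motion=[0,0,0,0,0,0,0,0,0,0,0,0,0,0,0,0,0,0,0,0,0,0,0,0,0,0,0,0,0,0,0,0,0,0,0,0,0,0,0,0,0,0,0,0,0,0,0,0], jaw=1, newtons=35)

```text
time: 4.8
ee_pos: [0.5884, -0.181, 0.3937]
ee_rot: [1.28, 1.162, -1.281]
contact_force: [-0.3, 0.0, -0.1]
gripper_width: 0.0263
```

Emit:
apply_moves(motion=[0,0,0,0,0,0,0,0,0,0,0,0,0,0,0,0,0,0,0,0,0,0,0,0,0,0,0,0,0,0])

```text
time: 5.3
ee_pos: [0.5884, -0.181, 0.3937]
ee_rot: [1.281, 1.162, -1.281]
contact_force: [1.0, 0.4, -0.0]
gripper_width: 0.0136
```

Emit:
apply_moves(motion=[-2,0.47,-0.39,0,0,0,-2,0.47,-0.39,0,0,0,-2,0.47,-0.39,0,0,0,0,0,0,0,0,0,0,0,0,0,0,0])

```text
time: 5.8
ee_pos: [0.59, -0.18, 0.3996]
ee_rot: [1.28, 1.162, -1.281]
contact_force: [0.7, 1.2, -5.3]
gripper_width: 0.0137
```

```bash
python3 - <<'E'
from seg import *
s=r.get_state(); print(s['ee_pos'],s['contact_force'],s['torque'])
a,d,p=cam('scene'); np.savez('/tmp/scene2',a=a,d=d)
P=cloud('scene',d)
B=box(P,[.59,-.182,.258],[.06,.08,.02]); print('bar',rect(B),B[:,2].max())
s=r.get_state(); print(s['ee_pos'],s['contact_force'],s['torque'])
E
```

```text
[ 0.58995786 -0.1799606   0.39959151] [ 0.72191437  1.21577842 -5.28937221] [-0.01510354 -0.06903814  0.00968764]
bar ((601.2349243164062, -184.54164123535156), (82.18739318847656, 25.166181564331055), 73.95652770996094) 0.2652097313817132
[ 0.5899288  -0.17997847  0.39954879] [ 0.16461713 -0.56828972 -5.86457056] [ 0.01603338 -0.11879748  0.06275413]
```

Emit:
apply_moves(motion=[-2.5,0.59,-0.49,0,0,0,-2.5,0.59,-0.49,0,0,0,-2.5,0.59,-0.49,0,0,0,-2.5,0.59,-0.49,0,0,0,0,0,0,0,0,0,0,0,0,0,0,0])

```text
time: 6.45
ee_pos: [0.5925, -0.1782, 0.4097]
ee_rot: [1.281, 1.162, -1.281]
contact_force: [0.1, 0.5, -3.5]
gripper_width: 0.0139
```

Emit:
apply_moves(motion=[-2.5,0.59,-0.49,0,0,0,-2.5,0.59,-0.49,0,0,0,0,0,0,0,0,0,0,0,0,0,0,0])

```text
time: 6.85
ee_pos: [0.5938, -0.1774, 0.4148]
ee_rot: [1.281, 1.161, -1.28]
contact_force: [0.1, -1.2, -5.0]
gripper_width: 0.0139
```

Emit:
apply_moves(motion=[-2.5,0.59,-0.49,0,0,0,-2.5,0.59,-0.49,0,0,0,0,0,0,0,0,0,0,0,0,0,0,0])

```text
time: 7.25
ee_pos: [0.595, -0.1765, 0.4198]
ee_rot: [1.281, 1.162, -1.28]
contact_force: [-0.3, 0.6, -5.5]
gripper_width: 0.0135
```

```bash
python3 - <<'E'
from seg import *
a,d,p=cam('wrist'); s=r.get_state(); print(s['time'],s['ee_pos'],s['contact_force'],s['torque'])
P=cloud('wrist',d)
for h in np.arange(.168,.215,.006):
    Q=box(P,[.592,-.177,h],[.03,.03,.003]); print(h.round(3),len(Q),np.median(Q,0).round(4) if len(Q) else'', Q.std(0).round(4) if len(Q) else '')
u=proj(p,[[.593,-.177,.19]])[0].astype(int); print(u)
y0=min(max(u[1]-60,0),280); x0=u[0]-96
save('w2',np.vstack([cv2.resize(a,(480,300)),cv2.resize(a[y0:y0+120,x0:x0+192],(480,300),interpolation=3)]))
E
```

```text
7.3 [ 0.5950228  -0.17652971  0.4196777 ] [-0.84008106  0.6563102  -5.57690246] [-0.0233455  -0.09303205 -0.06320851]
0.168 0  
0.174 0  
0.18 1143 [ 0.6074 -0.1666  0.1811] [0.0148 0.0158 0.0006]
0.186 3 [ 0.6089 -0.1799  0.1831] [0.0118 0.0155 0.0001]
0.192 0  
0.198 0  
0.204 0  
0.21 0  
[317 212]
```

View pics/w2.png

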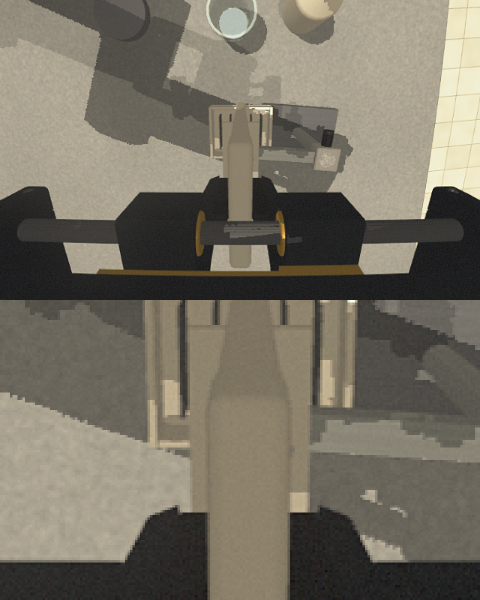

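Emit:
apply_moves(motion=[-2.5,0.59,-0.49,0,0,0,-2.5,0.59,-0.49,0,0,0,-2.5,0.59,-0.49,0,0,0,0,0,0,0,0,0,0,0,0,0,0,0])

```text
time: 7.8
ee_pos: [0.5969, -0.1752, 0.4272]
ee_rot: [1.28, 1.162, -1.281]
contact_force: [0.1, -0.1, -5.0]
gripper_width: 0.0133
```

```bash
python3 -c "
from h import *
s=r.get_state(); print(s['time'],s['ee_pos'],s['contact_force'],s['torque'])"
```

```text
7.8 [ 0.59693714 -0.17523509  0.42723142] [ 0.06158569 -0.07206109 -5.03672583] [-0.00612983 -0.05799792  0.06746451]
```

Emit:
apply_moves(motion=[-2.5,0.59,-0.49,0,0,0,-2.5,0.59,-0.49,0,0,0,0,0,0,0,0,0,0,0,0,0,0,0])

```text
time: 8.2
ee_pos: [0.5982, -0.1744, 0.4323]
ee_rot: [1.28, 1.162, -1.28]
contact_force: [0.2, -0.2, -5.7]
gripper_width: 0.0139
```

```bash
python3 -c "
from h import *
s=r.get_state(); print(s['time'],s['ee_pos'],s['contact_force'],s['torque'])"
```

```text
8.2 [ 0.59820729 -0.17435866  0.43227553] [ 0.23363337 -0.17457597 -5.68215975] [-0.01728183 -0.02510699 -0.01342266]
```

Free of contact; continue (lift is 38.5 mm so far).

Emit:
apply_moves(motion=[-2.5,0.59,-0.49,0,0,0,-2.5,0.59,-0.49,0,0,0,-2.5,0.59,-0.49,0,0,0,0,0,0,0,0,0,0,0,0,0,0,0])

```text
time: 8.7
ee_pos: [0.6001, -0.1731, 0.4397]
ee_rot: [1.281, 1.162, -1.281]
contact_force: [1.0, 0.3, -5.0]
gripper_width: 0.0137
```

```bash
python3 -c "
from h import *
s=r.get_state(); print(s['time'],s['ee_pos'],s['contact_force'],s['torque'])"
```

```text
8.7 [ 0.60011688 -0.17308191  0.43974634] [ 1.04796421  0.32210144 -5.04861602] [-0.06179286 -0.14804278 -0.00816219]
```

Emit:
apply_moves(motion=[-2.5,0.59,-0.49,0,0,0,-2.5,0.59,-0.49,0,0,0,-2.5,0.59,-0.49,0,0,0,0,0,0,0,0,0,0,0,0,0,0,0])

```text
time: 9.2
ee_pos: [0.602, -0.1718, 0.4472]
ee_rot: [1.28, 1.162, -1.281]
contact_force: [-0.4, 1.0, -5.4]
gripper_width: 0.0137
```

```bash
python3 -c "
from h import *
s=r.get_state(); print(s['time'],s['ee_pos'],s['contact_force'],s['torque'])"
```

```text
9.2 [ 0.60202078 -0.17179216  0.44722689] [-0.39619134  1.03502012 -5.41525153] [-0.02700578 -0.04441071  0.02541284]
```

Emit:
apply_moves(motion=[-2.5,0.59,-0.49,0,0,0,-2.5,0.3,-0.25,0,0,0,-3,0,0,0,0,0,-4,0,0,0,0,0,-4,0,0,0,0,0,0,0,0,0,0,0,0,0,0,0,0,0])

```text
time: 9.9
ee_pos: [0.6029, -0.1712, 0.4633]
ee_rot: [1.281, 1.161, -1.281]
contact_force: [0.3, 0.7, -5.4]
gripper_width: 0.0137
```

```bash
python3 - <<'E'
from seg import *
a,d,p=cam('scene'); s=r.get_state(); print(s['time'],s['ee_pos'],s['contact_force'],s['torque'])
save('s3',cv2.resize(a[170:350,170:410],(800,600),interpolation=3))
E
```

```text
9.95 [ 0.60296782 -0.17115961  0.46305569] [-0.41906244 -0.2449287  -5.32058926] [-0.04486914 -0.12658888 -0.07219317]
```

View pics/s3.png

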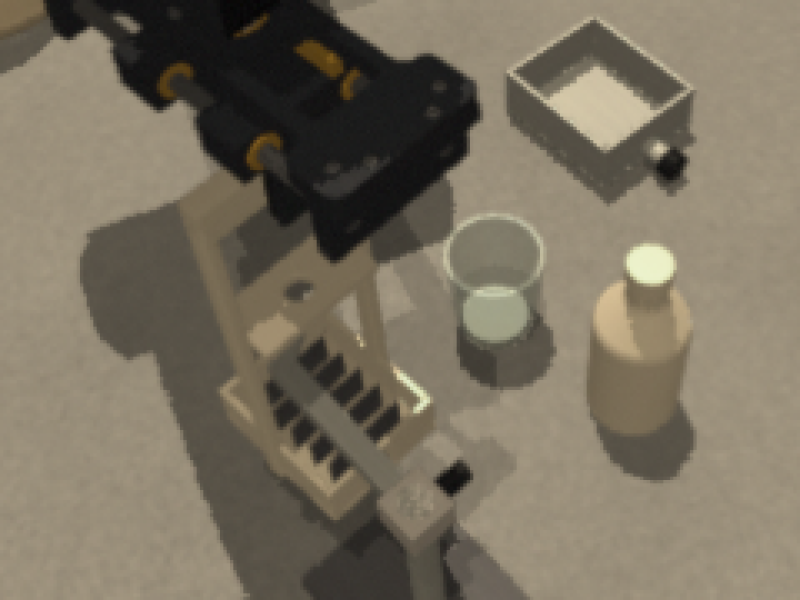

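Emit:
apply_moves(motion=[0,-5,0,0,0,0,0,-8,0,0,0,0,0,-10,0,0,0,0,0,-10,0,0,0,0,0,-10,0,0,0,0,0,-10,0,0,0,0,0,-5,0,0,0,0,0,0,0,0,0,0])

```text
time: 10.75
ee_pos: [0.5448, -0.1654, 0.4635]
ee_rot: [1.281, 1.161, -1.281]
contact_force: [-0.5, 0.4, -5.1]
gripper_width: 0.0137
```

```bash
python3 -c "
from h import *
s=r.get_state(); print(s['time'],s['ee_pos'],s['contact_force'],s['torque'])"
```

```text
10.75 [ 0.54475313 -0.16543796  0.46345472] [-0.45320009  0.43771817 -5.08373306] [-0.03583825 -0.06934821  0.04659828]
```

Emit:
apply_moves(motion=[0,-8,0,0,0,0,0,-12,0,0,0,0,0,-14,0,0,0,0,0,-14,0,0,0,0,0,-12,0,0,0,0,0,-7,0,0,0,0,0,-3,0,0,0,0,0,0,0,0,0,0])

```text
time: 11.55
ee_pos: [0.4755, -0.1587, 0.4633]
ee_rot: [1.281, 1.161, -1.281]
contact_force: [1.2, -0.6, -5.0]
gripper_width: 0.0138
```

```bash
python3 - <<'E'
from seg import *
s=r.get_state(); print(s['time'],s['ee_pos'],s['contact_force'],s['torque'])
T=[box(cloud(n),[.552,.175,.043],[.1,.1,.006]) for n in ['top','scene']]; print([rect(t) for t in T])
plan([s['ee_pos'][0],s['ee_pos'][1],.51],np.radians(-5.65),4)
ee=dict(s); ee['ee_pos']=np.array([*s['ee_pos'][:2],.51])
plan([.555,.1735,.51],np.radians(-11.4),20,ee)
E
```

```text
11.55 [ 0.47550172 -0.15872804  0.46333265] [ 1.17089668 -0.63971089 -5.0166602 ] [-0.05255224 -0.11535927  0.03591632]
[((555.0541381835938, 173.2499237060547), (95.88219451904297, 106.38055419921875), 78.20362091064453), ((554.9468994140625, 173.96397399902344), (96.1092529296875, 109.21049499511719), 78.84190368652344)]
4 x [-11.67   0.     0.  ] [ 0.016  0.002 -0.004]
20 x [ -0.     1.52 -17.02] [ 0.291  0.    -0.001]
```

Emit:
apply_moves(motion=[-8,0,0,0,0,0,-12,0,0,0,0,0,-12,0,0,0,0,0,-10,0,0,0,0,0,-5,0,-5,0,0,0,0,0.8,-8,0.29,0,0,0,1.5,-13,0.29,0,0,0,1.5,-17,0.29,0,0])

```text
time: 12.35
ee_pos: [0.4839, -0.1156, 0.5097]
ee_rot: [1.292, 1.154, -1.293]
contact_force: [0.6, -0.3, -4.5]
gripper_width: 0.0138
```

Emit:
apply_moves(motion=[0,1.6,-18,0.3,0,0,0,1.6,-18,0.3,0,0,0,1.6,-18,0.3,0,0,0,1.6,-18,0.3,0,0,0,1.6,-18,0.3,0,0,0,1.6,-18,0.3,0,0,0,1.6,-18,0.3,0,0,0,1.6,-18,0.3,0,0])

```text
time: 13.15
ee_pos: [0.5153, 0.0262, 0.5097]
ee_rot: [1.322, 1.133, -1.323]
contact_force: [-0.0, -0.3, -5.3]
gripper_width: 0.0134
```

Emit:
apply_moves(motion=[0,1.6,-18,0.3,0,0,0,1.6,-18,0.3,0,0,0,1.6,-18,0.3,0,0,0,1.6,-18,0.3,0,0,0,1.6,-18,0.3,0,0,0,1.2,-12,0.3,0,0,0,0.6,-6,0.3,0,0,0,0,0,0,0,0])

```text
time: 13.95
ee_pos: [0.543, 0.1301, 0.5099]
ee_rot: [1.348, 1.113, -1.348]
contact_force: [0.7, 0.1, -5.0]
gripper_width: 0.0135
```

```bash
python3 - <<'E'
from seg import *
s=r.get_state(); print(s['time'],s['ee_pos'],s['contact_force'],s['torque'])
psi=np.arctan2(*R.from_rotvec(s['ee_rot']).as_matrix()[[1,0],1]); print(np.degrees(psi))
plan([.555,.1735,.45],np.radians(-11.45),6)
E
```

```text
13.95 [0.54300572 0.13011625 0.50992575] [ 0.66385206  0.09166013 -5.04097962] [-0.01694559 -0.03085252 -0.02009277]
-10.91242569393499
6 x [ 9.99  0.57 -7.48] [0.09  0.    0.005]
```

Emit:
apply_moves(motion=[5,0.6,-7.5,0.09,0,0,10,0.6,-7.5,0.09,0,0,12,0.6,-7.5,0.09,0,0,12,0.6,-7.5,0.09,0,0,11,0.5,-7.5,0.09,0,0,5,0.5,-7.5,0.09,0,0,0,0,0,0,0,0,0,0,0,0,0,0])

```text
time: 14.75
ee_pos: [0.555, 0.1732, 0.4555]
ee_rot: [1.355, 1.107, -1.355]
contact_force: [0.8, -0.2, -4.9]
gripper_width: 0.0132
```

```bash
python3 - <<'E'
from seg import *
s=r.get_state(); print(s['time'],s['ee_pos'],s['contact_force'],s['torque'])
psi=np.arctan2(*R.from_rotvec(s['ee_rot']).as_matrix()[[1,0],1]); print(np.degrees(psi))
ims=[]
for n in ['top','scene','wrist']:
    a,d,p=cam(n); P=cloud(n,d); np.savez('/tmp/p_'+n,a=a,d=d)
    T=box(P,[.555,.1735,.043],[.08,.08,.004]); B=box(P,[.555,.1735,s['ee_pos'][2]-.147-.225+.032],[.08,.08,.004])
    print(n,'tank',len(T),rect(T),'basket rim',len(B),rect(B) if len(B) else '')
    H=box(P,[.555,.1735,s['ee_pos'][2]-.147+.012],[.08,.08,.004]); print('bar top',len(H),rect(H) if len(H) else '')
    if n!='top':
        u=proj(p,[[.555,.1735,.08]])[0].astype(int); x0=max(0,min(u[0]-80,480)); y0=max(0,min(u[1]-50,300)); ims.append(cv2.resize(a[y0:y0+100,x0:x0+160],(480,300),interpolation=3))
save('s4',np.vstack(ims))
E
```

```text
14.75 [0.55504439 0.17316138 0.45548284] [ 0.77756262 -0.18168634 -4.87841403] [-0.14603953 -0.1080389   0.02360493]
-11.468837411049888
top tank 86 ((555.2998046875, 172.9939422607422), (95.27045440673828, 105.28116607666016), 78.10054016113281) basket rim 61 ((552.248779296875, 136.85731506347656), (21.378509521484375, 87.91241455078125), 88.60133361816406)
bar top 0 
scene tank 233 ((554.8997802734375, 174.33062744140625), (96.43641662597656, 109.89250183105469), 78.36114501953125) basket rim 223 ((557.3402709960938, 172.03939819335938), (82.03861236572266, 91.238525390625), 78.58942413330078)
bar top 180 ((559.4295654296875, 165.49977111816406), (67.97225952148438, 41.60932159423828), 44.90452575683594)
wrist tank 509 ((553.1167602539062, 173.68678283691406), (92.9690170288086, 106.40348052978516), 78.57121276855469) basket rim 862 ((556.5808715820312, 173.34234619140625), (80.22190856933594, 89.97369384765625), 78.47726440429688)
bar top 4495 ((552.3170166015625, 173.5175323486328), (81.40129852294922, 40.377593994140625), 61.34955978393555)
```

View pics/s4.png

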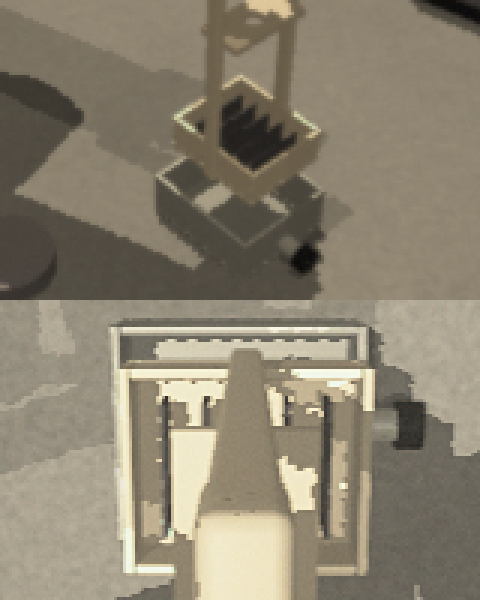

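```bash
python3 - <<'E'
from seg import *
t=np.radians(-11.5); M=np.array([[np.cos(t),np.sin(t)],[-np.sin(t),np.cos(t)]])
for n in ['top','scene','wrist']:
    P=cloud(n,np.load(f'/tmp/p_{n}.npz')['d'])
    for nm,z,w in [('tank',.0435,.0035),('basket',.1155,.004)]:
        T=box(P,[.555,.1735,z],[.08,.08,w]); q=(T[:,:2]-[.555,.1735])@M.T*1000
        print(n,nm,'x',np.percentile(q[:,0],[0,1,3,97,99,100]).round(1),'y',np.percentile(q[:,1],[0,1,3,97,99,100]).round(1),'z',np.percentile(T[:,2],[1,50,99]).round(4))
    # basket side walls in wrist/scene
E
```

```text
top tank x [-52.5 -52.1 -51.9  52.4  52.7  52.7] y [-48.2 -48.  -47.9  45.1  46.6  47.5] z [0.0402 0.044  0.047 ]
top basket x [-40.5 -40.  -38.6  46.5  46.7  46.8] y [-44.3 -44.1 -41.4 -20.1 -18.6 -18.2] z [0.1117 0.1144 0.1184]
scene tank x [-55.3 -54.6 -53.3  53.7  54.5  54.7] y [-47.5 -47.  -46.7  46.1  47.7  49. ] z [0.0401 0.0443 0.0469]
scene basket x [-43.1 -42.3 -41.7  46.9  47.6  48.2] y [-42.  -41.2 -40.1  38.6  39.7  40.1] z [0.1115 0.114  0.1185]
wrist tank x [-55.1 -54.9 -54.7  49.8  51.   51.3] y [-46.7 -43.3 -32.5  46.2  46.3  46.3] z [0.0413 0.044  0.0461]
wrist basket x [-43.4 -43.2 -42.7  45.7  46.2  46.6] y [-40.  -39.7 -39.3  35.6  39.8  40.3] z [0.1117 0.1131 0.1165]
```

Emit:
apply_moves(motion=[4,-1.5,-0.3,0,0,0,8,-1,-0.3,0,0,0,8,0,0,0,0,0,6,0,0,0,0,0,0,0,0,0,0,0,0,0,0,0,0,0])

```text
time: 15.5
ee_pos: [0.5527, 0.1741, 0.4292]
ee_rot: [1.355, 1.108, -1.355]
contact_force: [-0.8, 0.8, -5.4]
gripper_width: 0.014
```

```bash
python3 - <<'E'
from seg import *
t=np.radians(-11.5); M=np.array([[np.cos(t),np.sin(t)],[-np.sin(t),np.cos(t)]])
s=r.get_state(); print(s['ee_pos'],s['contact_force'],s['torque']); zf=s['ee_pos'][2]-.3737
for n in ['scene','wrist']:
    a,d,p=cam(n); P=cloud(n,d)
    for nm,z,w in [('tank',.0435,.0035),('basket',zf+.031,.004)]:
        T=box(P,[.555,.1735,z],[.08,.08,w]); q=(T[:,:2]-[.555,.1735])@M.T*1000
        print(n,nm,len(T),'x',np.percentile(q[:,0],[0,1,3,97,99,100]).round(1),'y',np.percentile(q[:,1],[0,1,3,97,99,100]).round(1),rect(T)[2])
E
```

```text
[0.55272677 0.17414472 0.42921105] [-0.76735366  0.7714448  -5.35453589] [ 0.03417908 -0.13980145 -0.03896154]
scene tank 184 x [-55.1 -53.5 -51.3  54.   54.3  54.5] y [-48.1 -47.2 -47.   45.8  47.8  48. ] 78.47122955322266
scene basket 334 x [-45.8 -44.8 -43.5  44.7  44.9  45.2] y [-41.9 -40.4 -38.4  37.5  38.5  42.9] 78.62723541259766
wrist tank 727 x [-55.1 -54.9 -54.7  51.6  52.5  53. ] y [-47.1 -45.3 -41.5  46.4  46.4  46.5] 78.57460021972656
wrist basket 1094 x [-46.1 -45.8 -45.3  42.8  43.5  43.9] y [-38.  -37.7 -36.7  37.2  37.3  41.3] 78.46190643310547
```

Emit:
apply_moves(motion=[4,0,0,0,0,0,8,0,0,0,0,0,10,0,0,0,0,0,10,0,0,0,0,0,8,0,0,0,0,0,4,0,0,0,0,0,2,0,0,0,0,0,0,0,0,0,0,0])

```text
time: 16.4
ee_pos: [0.5527, 0.1742, 0.3831]
ee_rot: [1.355, 1.108, -1.355]
contact_force: [-0.0, -0.4, -5.0]
gripper_width: 0.0138
```

Emit:
apply_moves(motion=[1,0,0,0,0,0,1,0,0,0,0,0,0.5,0,0,0,0,0,0,0,0,0,0,0,0,0,0,0,0,0])

```text
time: 16.9
ee_pos: [0.5527, 0.1742, 0.3808]
ee_rot: [1.355, 1.108, -1.355]
contact_force: [0.5, -0.1, -5.4]
gripper_width: 0.0135
```

Emit:
apply_moves(motion=[0.5,0,0,0,0,0,0,0,0,0,0,0,0,0,0,0,0,0])

```text
time: 17.2
ee_pos: [0.5527, 0.1742, 0.3802]
ee_rot: [1.355, 1.108, -1.355]
contact_force: [0.3, 0.4, -5.3]
gripper_width: 0.0135
```

Emit:
apply_moves(motion=[0.5,0,0,0,0,0,0.5,0,0,0,0,0,0,0,0,0,0,0,0,0,0,0,0,0])

```text
time: 17.6
ee_pos: [0.5527, 0.1742, 0.3792]
ee_rot: [1.355, 1.108, -1.355]
contact_force: [-0.0, 0.3, -4.7]
gripper_width: 0.0138
```

Emit:
apply_moves(motion=[0.5,0,0,0,0,0,0,0,0,0,0,0,0,0,0,0,0,0])

```text
time: 17.9
ee_pos: [0.5527, 0.1742, 0.3787]
ee_rot: [1.355, 1.108, -1.355]
contact_force: [-0.4, -1.0, -4.3]
gripper_width: 0.0133
```

Emit:
apply_moves(motion=[0.5,0,0,0,0,0,0,0,0,0,0,0,0,0,0,0,0,0])

```text
time: 18.2
ee_pos: [0.5527, 0.1742, 0.3782]
ee_rot: [1.355, 1.108, -1.355]
contact_force: [-0.2, -0.4, -4.7]
gripper_width: 0.0137
```

Emit:
apply_moves(motion=[0.4,0,0,0,0,0,0,0,0,0,0,0,0,0,0,0,0,0])

```text
time: 18.5
ee_pos: [0.5527, 0.1742, 0.3779]
ee_rot: [1.355, 1.107, -1.355]
contact_force: [0.1, -0.4, -3.8]
gripper_width: 0.0137
```

Emit:
apply_moves(motion=[0.5,0,0,0,0,0,0,0,0,0,0,0,0,0,0,0,0,0])

```text
time: 18.8
ee_pos: [0.5528, 0.1741, 0.3778]
ee_rot: [1.356, 1.107, -1.354]
contact_force: [0.2, -1.4, 0.3]
gripper_width: 0.0134
```

Emit:
apply_moves(motion=[0.5,0,0,0,0,0,0,0,0,0,0,0,0,0,0,0,0,0])

```text
time: 19.1
ee_pos: [0.5528, 0.1741, 0.3778]
ee_rot: [1.357, 1.106, -1.354]
contact_force: [2.4, -0.8, 5.8]
gripper_width: 0.0138
```

Emit:
apply_moves(motion=[-0.5,0,0,0,0,0,0,0,0,0,0,0,0,0,0,0,0,0])

```text
time: 19.4
ee_pos: [0.5528, 0.1741, 0.3778]
ee_rot: [1.356, 1.107, -1.354]
contact_force: [1.6, -1.6, 5.0]
gripper_width: 0.0138
```

Emit:
apply_moves(motion=[0,0,0,0,0,0,0,0,0,0,0,0,0,0,0,0,0,0,0,0,0,0,0,0,0,0,0,0,0,0,0,0,0,0,0,0,0,0,0,0,0,0,0,0,0,0,0,0], jaw=0.2)

```text
time: 20.2
ee_pos: [0.5527, 0.1742, 0.3773]
ee_rot: [1.355, 1.108, -1.355]
contact_force: [-0.5, -0.4, -0.2]
gripper_width: 0.035
```

```bash
python3 - <<'E'
from seg import *
s=r.get_state(); print(s['time'],s['ee_pos'],s['contact_force'],s['gripper_width'])
a,d,p=cam('scene'); a2,d2,p2=cam('wrist')
save('s5',np.vstack([cv2.resize(a[140:240,280:440],(480,300),interpolation=3),cv2.resize(a2,(480,300))]))
E
```

```text
20.2 [0.55266126 0.17418184 0.37730368] [-0.50217321 -0.39080644 -0.23947992] 0.03503835688165439
```

View pics/s5.png

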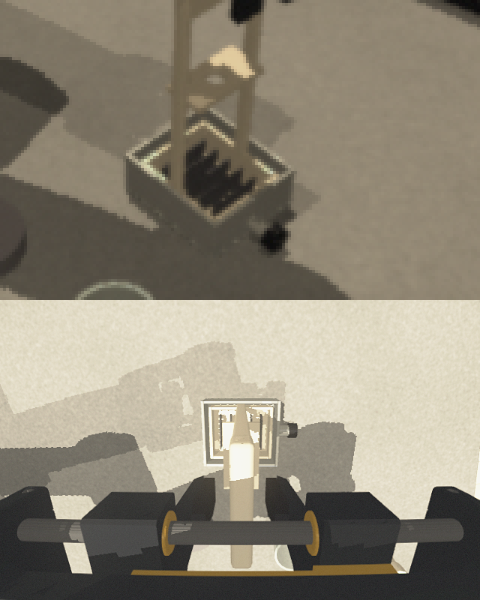

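The basket sits inside the tank walls (scene crop, about 210,165) with the fingers open and clear of the bar (wrist view, 240,500). Retreating upward.

Emit:
apply_moves(motion=[-5,0,0,0,0,0,-10,0,0,0,0,0,-20,0,0,0,0,0,-25,0,0,0,0,0,-25,0,0,0,0,0,-20,0,0,0,0,0,0,0,0,0,0,0,0,0,0,0,0,0])

```text
time: 21.1
ee_pos: [0.5526, 0.1742, 0.4821]
ee_rot: [1.355, 1.108, -1.355]
contact_force: [0.1, 0.1, -0.8]
gripper_width: 0.0351
```

```bash
python3 - <<'E'
from seg import *
t=np.radians(-11.5); M=np.array([[np.cos(t),np.sin(t)],[-np.sin(t),np.cos(t)]])
s=r.get_state(); print(s['time'],s['ee_pos'],s['contact_force'])
for n in ['scene','wrist']:
    a,d,p=cam(n); P=cloud(n,d)
    for nm,c,w in [('tank',[.555,.1735,.0435],[.08,.08,.0035]),('basketrim',[.555,.1735,.036],[.044,.038,.003]),('bar',[.5535,.1735,.236],[.07,.07,.008])]:
        T=box(P,c,w); q=(T[:,:2]-[.555,.1735])@M.T*1000
        if len(T): print(n,nm,len(T),'x',np.percentile(q[:,0],[1,50,99]).round(1),'y',np.percentile(q[:,1],[1,50,99]).round(1),'z',np.percentile(T[:,2],[1,50,99]).round(4),rect(T))
    for o in ['wash_bottle','beaker','wafer_box']:
        if n=='scene': print(o,[x['location'] for x in r.spot_point(o,n)][:1])
E
```

```text
21.1 [0.5525641  0.17417729 0.48206959] [ 0.06440767  0.11153423 -0.83667992]
scene tank 286 x [-54.1   8.1  53.7] y [-47.  -14.9  47.7] z [0.04   0.0443 0.0469] ((554.6993408203125, 173.9127197265625), (96.51446533203125, 108.89093017578125), 78.83433532714844)
scene basketrim 106 x [-44.2  14.3  44. ] y [-36.3  13.4  43.9] z [0.0331 0.0356 0.0387] ((554.9970092773438, 173.66128540039062), (75.26197814941406, 87.37094116210938), 88.79841613769531)
scene bar 304 x [-6.9  4.5  7.3] y [-41.8  -4.7  39.5] z [0.2282 0.24   0.2431] ((555.2326049804688, 173.0261688232422), (83.36125183105469, 15.229950904846191), 78.44403076171875)
wash_bottle [[362.1, 287.1]]
beaker [[318.2, 267.8]]
wafer_box [[274.7, 221.5]]
wrist tank 827 x [-54.5  -2.9  52.7] y [-46.7  21.2  46.4] z [0.0409 0.0441 0.0462] ((554.2610473632812, 173.48086547851562), (93.31718444824219, 108.0610580444336), 78.5286636352539)
wrist basketrim 311 x [-45.7  12.2  44.2] y [-43.8  10.3  36.5] z [0.0331 0.0352 0.0381] ((554.9910278320312, 173.5245819091797), (75.83334350585938, 87.83970642089844), 89.9639663696289)
wrist bar 1914 x [-8.  -1.1  5.7] y [-40.8   3.9  40.9] z [0.2357 0.2402 0.2419] ((553.7608642578125, 172.943115234375), (83.77246856689453, 13.971456527709961), 78.30545806884766)
```

```bash
python3 -c "
from h import *
print(r.sign_off())"
```

```text
the job is handed in; nothing more can be done
None
```

The basket is off the stand and in the rinse tank, let go, and the job was handed in after about 21 s of the 64 s allowed. The sign-off gives no verdict, so the results below are my own checks.

- **Lift:** I measured the prong's lean from the wrist depth picture, about 17° toward world (+0.25, +0.17). I lifted the basket along that line in 2–2.5 mm steps. At every stop, horizontal force at the wrist stayed within about 1.5 N, which is the sensor noise. A picture showed the hole clear above the tip before I drew the basket off along the stand's −x.
- **Placing:** I corrected a 2.5 mm offset above the tank and lowered the basket until it touched the floor, with about 11 N on the tank. Then I released it and backed the gripper straight up.
- **Final checks:**
  - The handle bar sits within about 1 mm of the tank's centre and in line with its axes.
  - Its top, at 0.24 m, is where it should be for a basket standing flat on the tank floor.
  - The force on the tool was near zero after the retreat.
- **Bystanders:** the bottle, beaker and wafer box were re-detected within 2–5 pixels of their first positions, which is about the detector's own scatter. I checked them only this way.

The cameras disagreed on bar and tank positions by 1–2 mm, within their calibration. No check failed.

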